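# Gauge two centrifuge adapters and reject the narrowed one

## Robot

A 6-joint arm with a two-finger parallel gripper is mounted at the origin on the work surface. World frame = base frame: x ahead of the robot, y to its left, z up, the work surface at z = 0. Lengths are in m, angles in rad, forces in N, time in s.
With the tool pointing down it reaches from about 0.375 to 0.9 m from the base axis. Payload 3.1 kg.
Tool frame: the origin (TCP) lies at the very end of the fingers, on their centre line; the grasp point (between the pads) lies 19 mm behind it; x points along the fingers, z is the direction in which the jaws open and shut, and the axes are right-handed (so a half turn about x gives the same grasp; the last joint's range is limited). The gripper opens to 85 mm and grips with 20 to 120 N. Pads are 22 mm wide; open, the fingers measure 114 mm over their backs; the gripper's body (76 mm by 85 mm) begins 54 mm behind the grasp point. The pads swing forward as they close: fully open they stand 13 mm farther back than shut.
Start: joints at [-1.389, 0.527, 1.433, -0, 1.181, -0.178], TCP at [0.221, -0.585, 0.208] pointing down, gripper open.
Joint ranges: [-3.08, 3.08], [-0.75, 2.2], [0.22, 2.44], [-1.43, 4.57], [0, 2.65], [-2.85, 2.85]. Speed limits (rad/s): [2.79, 2.79, 3.14, 3.14, 3.14, 3.14].

## Interface

Orientations are given as a unit quaternion [x, y, z, w].
In Python, from station import manip, viewer, job gives the robot as it stands.
- The arm moves only by the tool move_arm, never from a script. Its argument "deltas" is one flat list of numbers, 7 for each row, row after row: the finger opening in mm, from 0 to 85.4, then the shift along the tool's x, y, z in mm, then the turn, a rotation vector about the tool's x, y, z in degrees. In form: [jaw, tx, ty, tz, rx, ry, rz, jaw, tx, ty, tz, rx, ry, rz, ...]. A call has 1 to 10 rows; each row shifts and turns the commanded pose from where the row before left it, along the tool's axes as they then stand; what a row does not reach is not made up. A row lasts 1/10 s, in which the tool goes at most 50 mm and 8.59 degrees, less where a joint would pass 70% of its speed; a pose out of reach is approached as far as the arm can. A call is refused whole if a number of a shift passes 50 or a number of a turn 8.59, either way. A call with a gripper value outside its range is refused whole. The fingers move at their own pace and stop on an object; "force" is the grip in N (left out, the last holds). Time passes only in rows, so rows that do not move let the fingers close. It gives the time, the measured TCP pose, the force and the opening at its end, in the units of the state.
- manip.sense(): the state, without advancing time (a new reading comes with each control period).
- viewer.snapshot(name): name is "side" or "top" or "wrist"; returns a dict with "image" (400x640x3 uint8, red, green, blue), "depth" (400x640 float32, m along the optical axis (not along the pixel's ray), 0 where there is no reading), "fovy" (degrees; the focal length in pixels is half the picture's height over the tangent of half this angle, whatever the lens; pixels are square), "cx", "cy" (the principal point, pixels), "R" (3x3) and "t" (3): a world point X has camera coordinates R X + t. Camera axes: x right, y down, z forward; pixel columns grow to the right and rows downward; lengths in m; the calibration is good to about 2 mm. A picture is of the moment at which its call begins.
- job.sign_off(): hands the job in, once; it reports no verdict.
The state is a dict: "t": time; "q": joint angles; "qd": joint speeds; "tau": joint torques, N m; "tcp_pos": TCP position; "tool_rot": TCP orientation; "force": force on the tool from outside, world axes, zero at the start; "ft_torque": the same for the moment, N m; "finger_gap": opening from 0.0 (shut) to 1.0 (fully open).
Only numpy, scipy, OpenCV 4.12 (cv2) and the standard library are available. Lean on these libraries where they do the work, as an engineer would, in place of code of your own. Each camera call takes 0.05 s, during which the arm holds its last target.

## Task

One of the two grey centrifuge adapters has swollen narrow inside its bore. Before moving either away, try the plug gauge from the stand in their bores until it goes fully home in the sound one, collar flush on the rim, and leave it standing in there, with that adapter where it is. Then stand the narrow adapter upright in the basket, and leave the other things on the bench alone.

Things in the scene. Friction and masses are not known exactly. Their poses are not given: they have to be found in the camera images.
- gauge_grip (a point): Plug gauge, 132 mm long, about 0.28 kg, hanging upright in its stand. From below: steel plug 26 mm in diameter, 58 mm long (lowest 4 mm taper to a 19 mm nose); collar 50 mm in diameter, 8 mm thick; round handle 24 mm in diameter, 66 mm tall. This point is the middle of the handle, on the axis, 41 mm above the collar's underside and 99 mm above the nose; z points up the handle.
- gauge_collar (a point): Centre of the underside of the gauge's collar, on the axis; the nose of the plug is 58 mm below it. z points up the handle.
- stand_mouth (a point): The gauge's stand, a fixed aluminium block 90 x 90 mm and 70 mm tall with one round upright hole 33 mm in diameter right through it. This point is the centre of the hole at the top face. The gauge's collar rests on the top face when it is home.
- adapter_a_center (a point): One of two grey adapters, alike outside: an upright round sleeve 56 mm in diameter and 80 mm tall, about 0.15 kg, loose on the bench, its upright bore 29 mm in diameter at the mouth. Exactly one of the two is narrow inside. This point is its centre, half-way up (40 mm below the rim); z is the bore's axis, up.
- adapter_b_center (a point): The other adapter, same outside; its centre, half-way up. Sound adapter: bore 29 mm right through, the gauge goes down until its collar lies on the rim. Narrow adapter: bore 21 mm from 35 mm below the rim downward, the gauge stops with its collar about 22 mm above the rim.
- basket_floor (a point): The basket for rejects, fixed: a blue open plastic basket 190 (its x) x 170 (its y) x 45 mm tall, 4 mm walls and floor. This point is the centre of its inner floor, 4 mm above the bench.
- jar_center (a point): Bystander: small amber jar with a white lid, 56 mm in diameter, 60 mm tall, loose; its centre. Leave it alone.
- bottle_center (a point): Bystander: white bottle, 64 mm in diameter, 150 mm tall, loose; half-way up. Leave it alone.
- gauge: The same plug gauge; origin at its nose, z up the handle.
- adapter_a: The same adapter; origin at the centre of its underside.
- adapter_b: The same adapter; origin at the centre of its underside.
- marker: Bystander: marker pen lying on the bench beyond the stand, 135 mm long, 14 mm thick, loose; origin on its underside. Leave it alone.
Things that resemble listed ones, but are neither listed nor needed, are in the scene too. What is shaped like the gauge but green or orange is not meant.

How it is judged:
On the way:
1. with both adapters still where they stood (within 40 mm), the plug gauge is fully home in one of them, collar flush on its rim (((z of gauge_collar in the frame of adapter_a_center between 0.036 and 0.0435 m and horizontal distance between gauge_collar and adapter_a_center below 0.008 m and angle between gauge_collar's own z axis and vertical below 0.12 rad) or (z of gauge_collar in the frame of adapter_b_center between 0.036 and 0.0435 m and horizontal distance between gauge_collar and adapter_b_center below 0.008 m and angle between gauge_collar's own z axis and vertical below 0.12 rad)) and distance of each of adapter_a, adapter_b from where it was at the start of the episode below 0.04 m), for 0.2 s.
At the end, for the whole second after the job is handed in: The gauge stands fully home in one adapter, collar on its rim (within 3.5 mm, tilt under 7 degrees), that adapter upright on the bench within 40 mm of its start; the other adapter stands upright (within 8 degrees) on the basket floor; all three at rest (((z of gauge_collar in the frame of adapter_a_center between 0.036 and 0.0435 m and horizontal distance between gauge_collar and adapter_a_center below 0.008 m and angle between gauge_collar's own z axis and vertical below 0.12 rad and distance of adapter_a from where it was at the start of the episode below 0.04 m and angle between adapter_a's own z axis and vertical below 0.1 rad and x of adapter_b in the frame of basket_floor between -0.075 and 0.075 m and y of adapter_b in the frame of basket_floor between -0.065 and 0.065 m and z of adapter_b in the frame of basket_floor between -0.008 and 0.008 m and angle between adapter_b's own z axis and vertical below 0.15 rad) or (z of gauge_collar in the frame of adapter_b_center between 0.036 and 0.0435 m and horizontal distance between gauge_collar and adapter_b_center below 0.008 m and angle between gauge_collar's own z axis and vertical below 0.12 rad and distance of adapter_b from where it was at the start of the episode below 0.04 m and angle between adapter_b's own z axis and vertical below 0.1 rad and x of adapter_a in the frame of basket_floor between -0.075 and 0.075 m and y of adapter_a in the frame of basket_floor between -0.065 and 0.065 m and z of adapter_a in the frame of basket_floor between -0.008 and 0.008 m and angle between adapter_a's own z axis and vertical below 0.15 rad)) and linear speed of each of gauge, adapter_a, adapter_b below 0.03 m/s); the robot touches nothing.
It fails at once if a bystander (jar, bottle or marker) is pushed more than 30 mm or knocked over (distance of any of jar_center, bottle_center, marker from where it was at the start of the episode above 0.03 m).
It also fails if it takes over 59 s, if anything falls off the work surface, if the arm or the gripper's body presses on something with over 40 N, if the wrist force passes 120 N, or if a joint passes its speed limit or range.

## Working session

There is one attempt and no reset: what is moved stays moved. The work goes in short steps, Python scripts to look and compute and a tool call to move; the robot and the scene stay as the last step left them, time stands still between calls to the robot, and variables do not carry over. Pictures are saved under pics/ and viewed, and the job is handed in when it is done.

Besides the shell and the picture viewer there is one more tool, called after ">>>" as name(argument=value, ...) on one line, values as JSON. move_arm: Moves the arm, as the interface text tells. Its arguments: {"type":"object","properties":{"deltas":{"type":"array"},"force":{"type":"number"}},"required":["deltas"]}

```bash
ls; mkdir -p pics; cat > h.py <<'E'
import numpy as np, cv2
from station import manip, viewer, job
def snap(n,save=None):
    s=viewer.snapshot(n)
    if save: cv2.imwrite('pics/'+save,cv2.cvtColor(s['image'],cv2.COLOR_RGB2BGR))
    return s
def world(s,im=None):
    d=s['depth'];h,w=d.shape;f=h/2/np.tan(np.radians(s['fovy'])/2)
    v,u=np.mgrid[:h,:w]
    c=np.stack([(u-s['cx'])/f*d,(v-s['cy'])/f*d,d],-1)
    W=(c-s['t'])@s['R']
    W[d==0]=np.nan
    return W
E
python3 - <<'E'
from h import *
for n in('top','side','wrist'):
    s=snap(n,n+'0.png'); np.save('pics/%s0.npy'%n,world(s)); print(n,s['fovy'],s['cx'],s['cy'],-s['R'].T@s['t'],s['R'].round(3).tolist())
print(manip.sense())
E
```

```text
pics
top 45.2714338333915 318.2121466090943 194.7745500830464 [0.47329673 0.0127826  1.22141996] [[0.009, -1.0, -0.0], [-0.999, -0.009, -0.033], [0.033, 0.001, -0.999]]
side 46.24355238337823 320.79048513093255 200.51564766453868 [0.37756461 0.8090528  0.90879346] [[-0.986, -0.164, -0.011], [-0.106, 0.682, -0.724], [0.126, -0.713, -0.69]]
wrist 64.34254124075862 314.7277853897899 199.94542643967952 [ 0.28179308 -0.56198865  0.37469844] [[0.353, -0.936, -0.002], [-0.904, -0.341, 0.257], [-0.241, -0.089, -0.966]]
{'t': 0.15, 'q': array([-1.38852792e+00,  5.28276469e-01,  1.43363686e+00, -4.90173789e-06,
        1.18141800e+00, -1.78521861e-01]), 'qd': array([ 0.0005317 , -0.00072353, -0.00376084, -0.00023222,  0.00093487,
        0.00099591]), 'tau': array([-1.95947212e-05, -4.42745876e+01, -1.78275096e+01, -2.72784400e-04,
        5.63994210e-03,  9.52469463e-06]), 'tcp_pos': array([ 0.22053466, -0.58414688,  0.20693462]), 'tool_rot': array([ 0.40260931,  0.58203236, -0.40174387,  0.58115913]), 'force': array([ 0.81948898,  0.81457749, -0.76176102]), 'ft_torque': array([-0.0073262 , -0.02450522, -0.02732543]), 'finger_gap': 1.003879493135752}
```

View pics/top0.png

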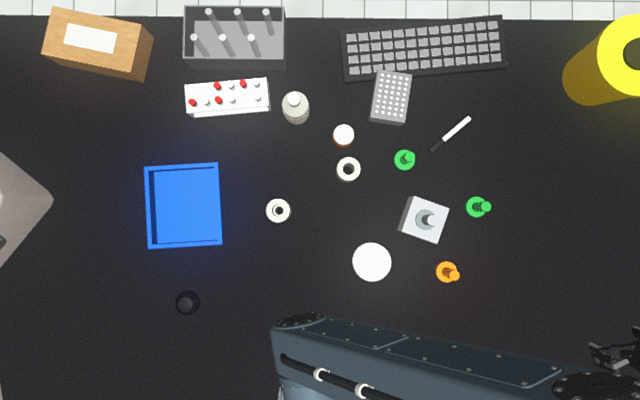

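View pics/side0.png

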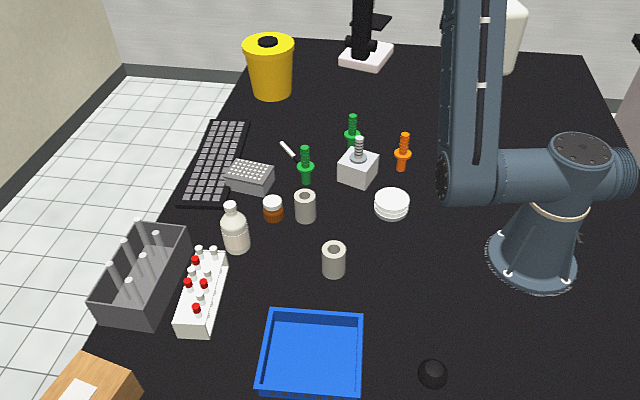

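View pics/wrist0.png

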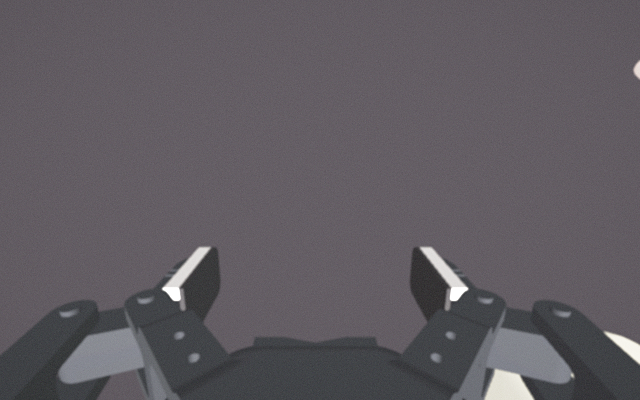

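The top view shows the stand with the steel gauge at (425,218). The grey sleeves are at (348,169) and (278,210), and the basket is at (184,205). The jar is at (343,134), the bottle at (295,107) and the marker at (450,133). The green things at (405,160) and (478,207) and the orange one at (447,271) are decoys. The grey-steel one in the aluminium block fits the description. I'll confirm it in an enlarged crop and measure.

```bash
python3 - <<'E'
from h import *
im=cv2.imread('pics/top0.png');sd=cv2.imread('pics/side0.png')
a=cv2.resize(im[140:260,250:450],None,fx=4,fy=4,interpolation=cv2.INTER_CUBIC)
cv2.imwrite('pics/crop1.png',a)
b=cv2.resize(sd[100:300,250:450],None,fx=3,fy=3,interpolation=cv2.INTER_CUBIC)
cv2.imwrite('pics/crop2.png',b)
W=np.load('pics/top0.npy');V=np.load('pics/side0.npy')
def fit(P):
    A=np.c_[2*P[:,:2],np.ones(len(P))];x=np.linalg.lstsq(A,(P[:,:2]**2).sum(1),rcond=None)[0]
    return x[:2],np.sqrt(x[2]+x[:2]@x[:2])
for n,(u,v) in dict(A=(348,169),B=(278,210)).items():
    for nm,X in(('top',W),('side',V)):
        c=W[v-3:v+4,u-14:u+15].reshape(-1,3); c0=np.nanmedian(c[c[:,2]>.06],0)
        m=(np.hypot(*(X[...,:2]-c0[:2]).transpose(2,0,1))<.05)
        r=X[m&(X[...,2]>.07)&(X[...,2]<.095)]
        print(n,nm,len(r),np.median(r,0),(r.min(0)+r.max(0))/2,r.max(0)-r.min(0))
        i=X[m&(X[...,2]>.005)]
        print(np.histogram(i[:,2],bins=np.arange(0,.1,.01))[0])
P=W[190:250,390:460].reshape(-1,3)
t=P[(P[:,2]>.062)&(P[:,2]<.073)];print('standtop',len(t),cv2.minAreaRect((t[:,:2]*1000).astype('f4')))
for X in(W,V):
    for lo,hi in((.073,.085),(.09,.14),(.139,.16)):
        m=(abs(X[...,0]-t[:,0].mean())<.04)&(abs(X[...,1]-t[:,1].mean())<.04)&(X[...,2]>lo)&(X[...,2]<hi)
        r=X[m]; 
        if len(r):print(lo,len(r),np.median(r,0),r.min(0),r.max(0))
for k,(u,v) in dict(jar=(343,134),bottle=(295,101),marker=(450,133),lid=(372,262),green1=(404,158),green2=(484,206),or_=(453,273),grey=(390,95)).items(): print(k,W[v,u])
B=W[160:250,140:225];bl=im[160:250,140:225].astype(int);m=(bl[...,0]>150)&(bl[...,2]<90)
P=B[m&(B[...,2]>.035)&(B[...,2]<.06)];r=cv2.minAreaRect((P[:,:2]*1000).astype('f4'));print('basket',r)
E
```

```text
A top 321 [ 0.57583089 -0.05753705  0.07907518] [ 0.5752102  -0.05851205  0.07757451] [0.05503012 0.05552491 0.01464319]
[ 13  12  13  17   5  17  13 208 113]
A side 279 [ 0.57485394 -0.05219105  0.08004575] [ 0.57546442 -0.05840166  0.07816305] [0.05531326 0.0592053  0.01567602]
[ 31  51  58  60  51  68  79 139 140]
B top 320 [0.47446196 0.10872508 0.07924739] [0.4743577  0.10995773 0.07890831] [0.05255359 0.0553974  0.01259277]
[ 15   7   6  10  50  10   8 207 113]
B side 362 [0.47392283 0.11299103 0.08031525] [0.47358289 0.1100371  0.07777726] [0.05437095 0.05697024 0.01548494]
[ 42  55  63  58  67  82  97 158 204]
standtop 1026 ((455.75439453125, -244.52566528320312), (91.21770477294922, 90.5535659790039), 70.70781707763672)
0.073 240 [ 0.45589506 -0.23700122  0.07683269] [ 0.41786955 -0.27832688  0.07301591] [ 0.49405516 -0.20641046  0.08324071]
0.09 57 [ 0.45649014 -0.23384011  0.11939614] [ 0.44475948 -0.24312299  0.09091517] [ 0.46803303 -0.23105966  0.13973922]
0.139 84 [ 0.45501711 -0.24306797  0.14362813] [ 0.44581671 -0.25405727  0.13919112] [ 0.46616029 -0.23159912  0.14797804]
0.073 171 [ 0.45721718 -0.23320317  0.0780289 ] [ 0.4159244  -0.27884879  0.07300006] [ 0.49427103 -0.20411015  0.084178  ]
0.09 125 [ 0.45442072 -0.23492584  0.11428706] [ 0.44353113 -0.24475354  0.09042658] [ 0.46757227 -0.22731524  0.13913621]
0.139 51 [ 0.45550543 -0.24068967  0.14425461] [ 0.44352862 -0.25594982  0.13906771] [ 0.46645304 -0.22892864  0.14835897]
jar [ 0.66068395 -0.04566188  0.05927392]
bottle [0.72006408 0.06750562 0.14839327]
marker [ 0.67357789 -0.31964286  0.01009047]
lid [ 0.34979638 -0.11911306  0.04821259]
green1 [ 0.59647328 -0.18332478  0.12106556]
green2 [ 0.48757359 -0.36452907  0.12856464]
or_ [ 0.33549797 -0.29287792  0.13203591]
grey [ 0.75889705 -0.16063506  0.05302094]
basket ((485.15936279296875, 345.54156494140625), (202.47842407226562, 183.6759490966797), 4.014150142669678)
```

View pics/crop1.png

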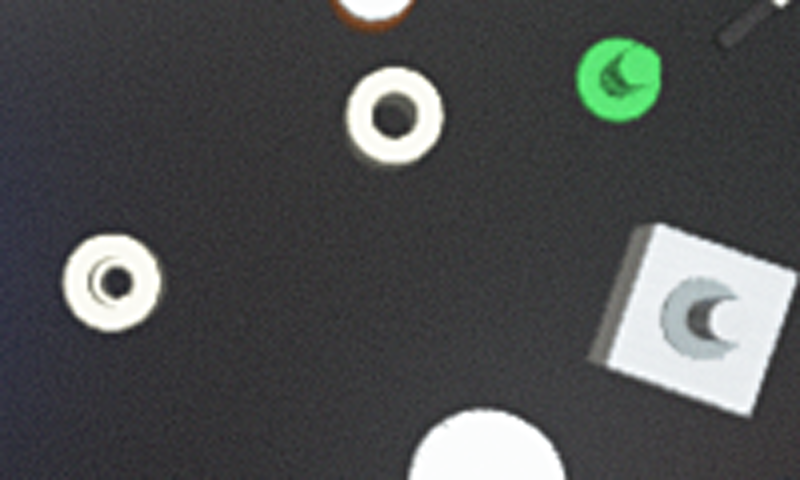

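View pics/crop2.png

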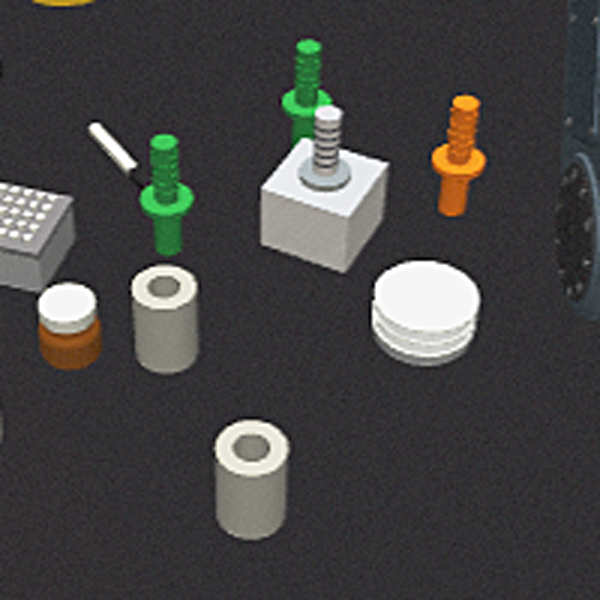

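The crops confirm the steel gauge in the block. They also show a shelf inside the sleeve at (278,210), world (0.474,0.110), with about 50 depth points at z = 40–50 mm. So that one is likely narrow, and I'll try the gauge in the other first, at (0.575,-0.058).

```bash
cat >> h.py <<'E'
from scipy.spatial.transform import Rotation as Rn
def rel(target):
    s=manip.sense();R=Rn.from_quat(s['tool_rot']);d=R.inv().apply(np.array(target)-s['tcp_pos'])*1000
    print('tcp',s['tcp_pos'].round(4),'tool delta mm',d.round(1),'t',s['t'])
def level(zdir=None):
    # rotvec (tool) to make x straight down, with z axis toward zdir
    s=manip.sense();R=Rn.from_quat(s['tool_rot']).as_matrix()
    z=R[:,2] if zdir is None else np.array([*zdir,0.]);z=np.array([z[0],z[1],0]);z/=np.linalg.norm(z)
    x=np.array([0,0,-1.]);y=np.cross(z,x);T=np.c_[x,y,z]
    print('rotvec deg',np.degrees(Rn.from_matrix(R.T@T).as_rotvec()).round(2),'zaxis',R[:,2].round(3),'xaxis',R[:,0].round(3))
E
python3 - <<'E'
from h import *
rel([.456,-.243,.16]); level(); level([0,1])
W=np.load('pics/top0.npy');V=np.load('pics/side0.npy')
from scipy.optimize import least_squares
for X in (W,V):
  m=(np.hypot(X[...,0]-.456,X[...,1]+.243)<.03)&(X[...,2]>.09)&(X[...,2]<.139);P=X[m]
  f=least_squares(lambda c:np.hypot(P[:,0]-c[0],P[:,1]-c[1])-.012,[.456,-.243],loss='soft_l1',f_scale=.001).x;print('handle',f)
  m=(np.hypot(X[...,0]-.456,X[...,1]+.243)<.02)&(X[...,2]>.141);P=X[m];print('top',P.mean(0),(P.min(0)+P.max(0))/2)
for n,c0 in (('A',(.575,-.058)),('B',(.474,.110))):
 for X in (W,V):
  m=(np.hypot(X[...,0]-c0[0],X[...,1]-c0[1])<.04)&(X[...,2]>.01)&(X[...,2]<.07);P=X[m];P=P[np.hypot(P[:,0]-c0[0],P[:,1]-c0[1])>.02]
  f=least_squares(lambda c:np.hypot(P[:,0]-c[0],P[:,1]-c[1])-.028,c0,loss='soft_l1',f_scale=.001).x
  m=(np.hypot(X[...,0]-c0[0],X[...,1]-c0[1])<.032)&(X[...,2]>.0765)&(X[...,2]<.084);P=X[m]
  g=cv2.minEnclosingCircle((P[:,:2]*1000).astype('f4'));print(n,'outer',len(P),f,'rim',g)
E
```

```text
tcp [ 0.2205 -0.5841  0.2069] tool delta mm [  47.4  340.7 -236. ] t 0.15
rotvec deg [-0.   -0.1  -0.02] zaxis [ 0.353 -0.936 -0.002] xaxis [-0.     0.002 -1.   ]
rotvec deg [-1.5933e+02 -0.0000e+00 -1.4000e-01] zaxis [ 0.353 -0.936 -0.002] xaxis [-0.     0.002 -1.   ]
handle [ 0.45583241 -0.24375203]
top [ 0.45574278 -0.24353188  0.14378402] [ 0.45606782 -0.2428282   0.14449401]
handle [ 0.45566348 -0.24453673]
top [ 0.45524951 -0.24220568  0.14456275] [ 0.45499083 -0.24243923  0.14476723]
A outer 282 [ 0.57597817 -0.058574  ] rim ((575.41845703125, -58.63163757324219), 28.00457000732422)
A outer 213 [ 0.57533148 -0.05904027] rim ((574.693603515625, -57.80209732055664), 30.391437530517578)
B outer 277 [0.4747812  0.10958317] rim ((474.7041931152344, 109.15840911865234), 27.690832138061523)
B outer 282 [0.47405588 0.10878026] rim ((475.2697448730469, 108.65853118896484), 29.472644805908203)
```

>>> move_arm(deltas=[85,4,34,-23.6,0,0,0,85,4,34,-23.6,0,0,0,85,4,34,-23.6,0,0,0,85,4,34,-23.6,0,0,0,85,4,34,-23.6,0,0,0,85,4,34,-23.6,0,0,0,85,4,34,-23.6,0,0,0,85,4,34,-23.6,0,0,0,85,4,34,-23.6,0,0,0,85,4,34,-23.6,0,0,0], force=40)

```text
t: 1.15
tcp_pos: [0.4561, -0.2424, 0.1675]
tool_rot: [0.402, 0.582, -0.402, 0.582]
force: [0.4, 0.4, 0.5]
finger_gap: 0.991
```

>>> move_arm(deltas=[85,0,0,0,0,0,0,85,0,0,0,0,0,0])

```text
t: 1.35
tcp_pos: [0.4557, -0.2431, 0.1675]
tool_rot: [0.401, 0.582, -0.402, 0.582]
force: [0.6, -0.6, 0.4]
finger_gap: 0.997
```

```bash
python3 - <<'E'
from h import *
rel([.4557,-.2437,.092]); level(); s=snap('wrist','w1.png')
E
```

```text
tcp [ 0.4557 -0.2431  0.1675] tool delta mm [75.5 -0.1  0.6] t 1.35
rotvec deg [ 0.   -0.01  0.04] zaxis [ 0.356 -0.935 -0.   ] xaxis [-0.001 -0.    -1.   ]
```

View pics/w1.png

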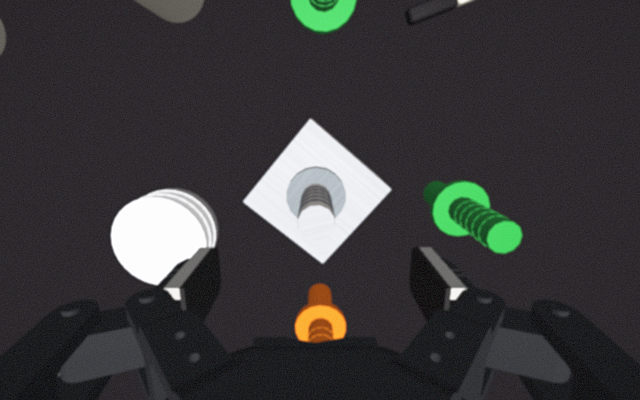

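The wrist view shows the gauge handle at (317,212), centred between the fingers, which sit at columns 218 and 412. I'll go down and grip.

>>> move_arm(deltas=[85,25,0,0.3,0,0,0,85,25,0,0.3,0,0,0,85,25,0,0,0,0,0,85,0,0,0,0,0,0,15,0,0,0,0,0,0,15,0,0,0,0,0,0,15,0,0,0,0,0,0,15,0,0,0,0,0,0,15,0,0,0,0,0,0], force=40)

```text
t: 2.3
tcp_pos: [0.456, -0.2445, 0.0937]
tool_rot: [0.402, 0.581, -0.402, 0.582]
force: [-0.8, 2.2, 4.5]
finger_gap: 0.266
```

>>> move_arm(deltas=[15,0,0,0,0,0,0,15,0,0,0,0,0,0,15,0,0,0,0,0,0,15,0,0,0,0,0,0])

```text
t: 2.7
tcp_pos: [0.456, -0.2445, 0.0937]
tool_rot: [0.402, 0.581, -0.402, 0.582]
force: [-1.2, 1.1, 6.2]
finger_gap: 0.267
```

```bash
python3 - <<'E'
from h import *
rel([.4557,-.2437,.092]); level(); print(manip.sense()['finger_gap'],manip.sense()['force'])
E
```

```text
tcp [ 0.456  -0.2445  0.0937] tool delta mm [ 1.7 -0.  -0.8] t 2.7
rotvec deg [ 0.    0.06 -0.03] zaxis [ 0.353 -0.935  0.001] xaxis [ 0.001 -0.001 -1.   ]
0.267197316306002 [-1.16013905  1.14288273  6.21676667]
```

>>> move_arm(deltas=[15,-10,0,0,0,0,0,15,-25,0,0,0,0,0,15,-40,0,0,0,0,0,15,-40,0,0,0,0,0,15,-30,0,0,0,0,0,15,-10,0,0,0,0,0,15,0,0,0,0,0,0])

```text
t: 3.4
tcp_pos: [0.4561, -0.2447, 0.2489]
tool_rot: [0.402, 0.581, -0.402, 0.583]
force: [-0.8, 0.5, -3.0]
finger_gap: 0.266
```

```bash
cat >> h.py <<'E'
from scipy.optimize import least_squares
def fitc(X,c0,r,zlo,zhi,rin=0,rout=.045):
    d=np.hypot(X[...,0]-c0[0],X[...,1]-c0[1]);P=X[(d<rout)&(d>rin)&(X[...,2]>zlo)&(X[...,2]<zhi)]
    if len(P)<15:return None,len(P)
    return least_squares(lambda c:np.hypot(P[:,0]-c[0],P[:,1]-c[1])-r,c0,loss='soft_l1',f_scale=.001).x.round(4),len(P)
E
python3 - <<'E'
from h import *
rel([.5755,-.0585,.25]); level(); s=manip.sense();print(s['finger_gap'],s['force']);p=s['tcp_pos']
for n in('top','side'):
    S=snap(n,n+'1.png');X=world(S);b=p[2]-.0817
    print(n,'plug',fitc(X,p[:2],.013,b+.005,b+.025,0,.025),fitc(X,p[:2],.013,b+.03,b+.055,0,.02),'A',fitc(X,[.5755,-.0585],.028,.01,.07,.02))
S=snap('wrist','w2.png')
im=cv2.imread('pics/side1.png');cv2.imwrite('pics/side1c.png',cv2.resize(im[50:250,250:500],None,fx=3,fy=3))
E
```

```text
tcp [ 0.4561 -0.2447  0.2489] tool delta mm [  -1.2  177.5 -132.1] t 3.4
rotvec deg [ 0.    0.15 -0.08] zaxis [ 0.353 -0.936  0.003] xaxis [ 0.002 -0.002 -1.   ]
0.265737191656942 [-0.81596131  0.46523159 -2.9519569 ]
top plug (None, 3) (None, 0) A (array([ 0.5759, -0.0585]), 41)
side plug (array([ 0.4545, -0.2433]), 60) (array([ 0.4547, -0.2428]), 56) A (array([ 0.5755, -0.0593]), 332)
```

View pics/side1c.png

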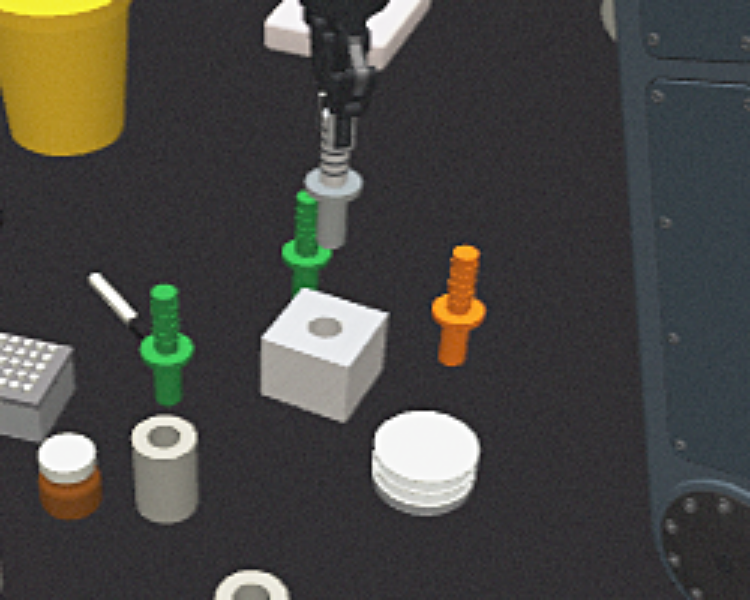

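View pics/w2.png

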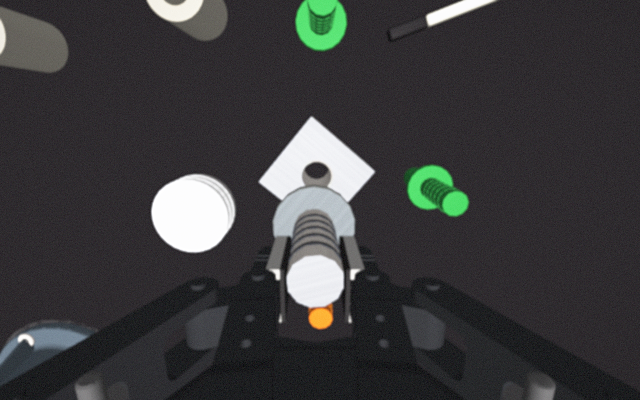

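The gauge hangs straight in the jaws. The wrist view has the collar centred at (315,222), and the empty stand hole is at (316,175). Next I move over the sleeve at (0.576,-0.059).

>>> move_arm(deltas=[15,0,20,-15,0,0,0,15,0,35,-25.5,0,0,0,15,0,40,-30,0,0,0,15,0,40,-30,0,0,0,15,0,25,-20,0,0,0,15,12,17.5,-10,0,0,0,15,25,0,0,0,0,0,15,20,0,0,0,0,0,15,10,0,0,0,0,0,15,0,0,0,0,0,0])

```text
t: 4.55
tcp_pos: [0.5736, -0.0592, 0.1776]
tool_rot: [0.401, 0.584, -0.403, 0.579]
force: [-0.2, -0.7, -2.6]
finger_gap: 0.265
```

```bash
python3 - <<'E'
from h import *
rel([.576,-.059,.18]); level(); s=manip.sense();print(s['force']);p=s['tcp_pos']
for n in('top','side'):
    S=snap(n,n+'2.png');X=world(S);b=p[2]-.0817
    print(n,'plug',fitc(X,p[:2],.013,b+.005,b+.025,0,.025),fitc(X,p[:2],.013,b+.03,b+.055,0,.02),'A',fitc(X,[.5755,-.0585],.028,.01,.07,.02))
    im=S['image'][...,::-1];
    if n=='side':cv2.imwrite('pics/side2c.png',cv2.resize(im[130:250,240:380],None,fx=5,fy=5,interpolation=cv2.INTER_CUBIC))
S=snap('wrist','w3.png')
E
```

```text
tcp [ 0.5736 -0.0592  0.1776] tool delta mm [-2.5  2.3  0.7] t 4.55
rotvec deg [ 0.   -0.25  0.32] zaxis [ 0.353 -0.936 -0.004] xaxis [-0.007  0.002 -1.   ]
[-0.2458608  -0.65685952 -2.61796929]
top plug (None, 0) (None, 0) A (array([ 0.576 , -0.0585]), 32)
side plug (array([ 0.5737, -0.059 ]), 58) (array([ 0.5739, -0.059 ]), 59) A (array([ 0.5755, -0.0591]), 338)
```

View pics/side2c.png

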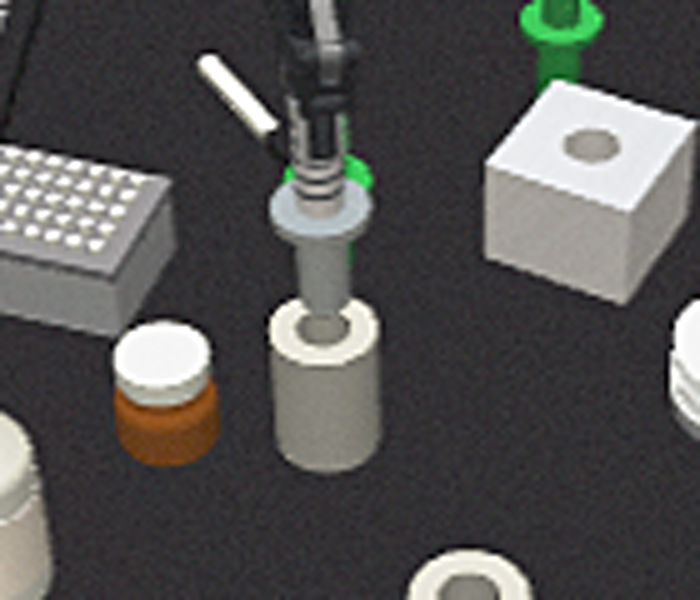

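View pics/w3.png

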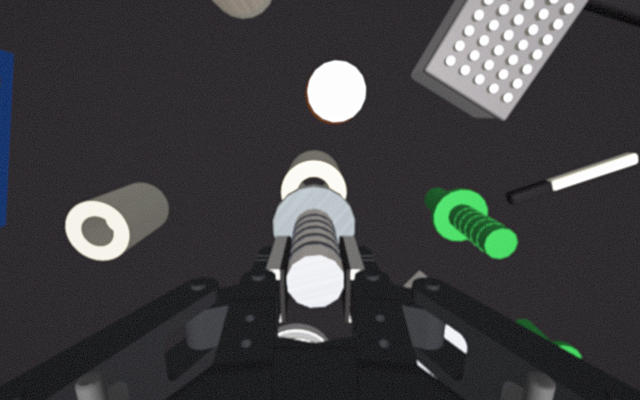

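The side crop shows the plug tip just above the bore, at (325,310) in the crop. The plug axis is about 1.7 mm short in x. I'll correct that and descend in small steps while watching the force.

>>> move_arm(deltas=[15,0,1.6,0.5,0,-0.2,0.3,15,5,0,0,0,0,0,15,7,0,0,0,0,0,15,7,0,0,0,0,0,15,7,0,0,0,0,0,15,5,0,0,0,0,0])

```text
t: 5.3
tcp_pos: [0.5771, -0.0595, 0.1486]
tool_rot: [0.403, 0.58, -0.402, 0.583]
force: [-1.0, -0.6, -3.3]
finger_gap: 0.268
```

```bash
python3 - <<'E'
from h import *
rel([.5755,-.059,.1037]); level(); s=manip.sense();print(s['force'],s['ft_torque']);p=s['tcp_pos']
S=snap('side','side3.png');X=world(S);b=p[2]-.0817
print('plug',fitc(X,p[:2],.013,b+.03,b+.055,0,.02),'A',fitc(X,[.5755,-.0585],.028,.01,.07,.02))
cv2.imwrite('pics/side3c.png',cv2.resize(S['image'][...,::-1][130:250,240:380],None,fx=5,fy=5,interpolation=cv2.INTER_CUBIC))
E
```

```text
tcp [ 0.5771 -0.0595  0.1486] tool delta mm [44.9 -1.5 -1.2] t 5.3
rotvec deg [ 0.    0.15 -0.24] zaxis [ 0.353 -0.936  0.003] xaxis [ 0.005 -0.001 -1.   ]
[-1.04608803 -0.58510676 -3.29009949] [ 0.0025166  -0.05355793 -0.04393434]
plug (array([ 0.5767, -0.0595]), 51) A (array([ 0.5754, -0.0592]), 337)
```

View pics/side3c.png

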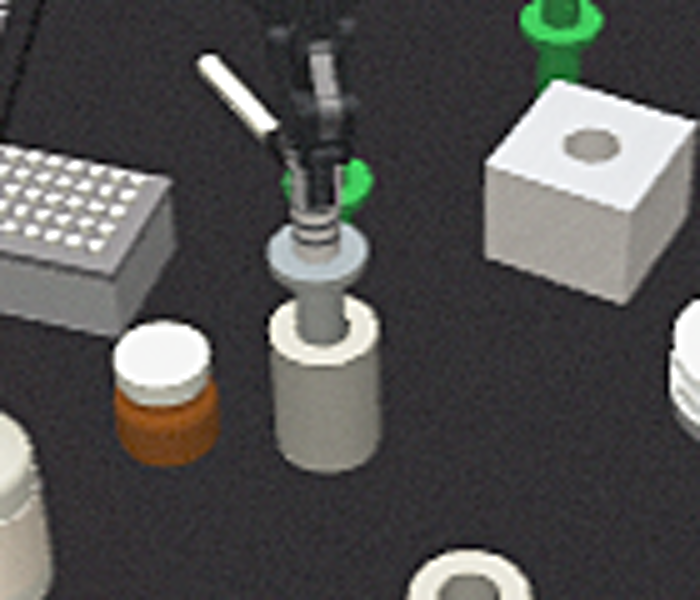

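The nose is 14 mm into the bore with no resistance. I'll recentre by about 1.3 mm and continue down.

>>> move_arm(deltas=[15,3,-1.1,-0.7,0,0.1,-0.2,15,6,0,0,0,0,0,15,6,0,0,0,0,0,15,6,0,0,0,0,0,15,4,0,0,0,0,0])

```text
t: 5.85
tcp_pos: [0.576, -0.0593, 0.124]
tool_rot: [0.402, 0.581, -0.402, 0.582]
force: [-0.1, -0.6, -2.7]
finger_gap: 0.27
```

```bash
python3 - <<'E'
from h import *
rel([.5755,-.059,.1037]); level(); s=manip.sense();print(s['force'],s['ft_torque']);p=s['tcp_pos']
S=snap('side','side4.png');X=world(S);b=p[2]-.0817
print('A',fitc(X,[.5755,-.0585],.028,.01,.07,.02))
E
```

```text
tcp [ 0.576  -0.0593  0.124 ] tool delta mm [20.3 -0.4 -0.5] t 5.85
rotvec deg [ 0.    0.07 -0.06] zaxis [ 0.353 -0.936  0.001] xaxis [ 0.001 -0.001 -1.   ]
[-0.06948748 -0.60235623 -2.69172038] [ 0.04435009 -0.05370855  0.02296491]
A (array([ 0.5756, -0.0593]), 338)
```

>>> move_arm(deltas=[15,5,0,0,0,0,0,15,5,0,0,0,0,0,15,4,0,0,0,0,0,15,3,0,0,0,0,0,15,1.5,0,0,0,0,0,15,0,0,0,0,0,0])

```text
t: 6.5
tcp_pos: [0.5763, -0.0594, 0.106]
tool_rot: [0.402, 0.581, -0.402, 0.582]
force: [-0.4, 0.6, -3.0]
finger_gap: 0.271
```

```bash
python3 - <<'E'
from h import *
rel([.5755,-.059,.1037]); level(); s=manip.sense();print(s['force'],s['ft_torque']);p=s['tcp_pos']
S=snap('side','side5.png')
cv2.imwrite('pics/side5c.png',cv2.resize(S['image'][...,::-1][130:250,240:380],None,fx=5,fy=5,interpolation=cv2.INTER_CUBIC))
E
```

```text
tcp [ 0.5763 -0.0594  0.106 ] tool delta mm [ 2.3 -0.6 -0.6] t 6.5
rotvec deg [ 0.    0.09 -0.08] zaxis [ 0.353 -0.936  0.002] xaxis [ 0.002 -0.001 -1.   ]
[-0.40477913  0.61498243 -3.04006256] [ 0.04761774  0.04083303 -0.0954633 ]
```

View pics/side5c.png

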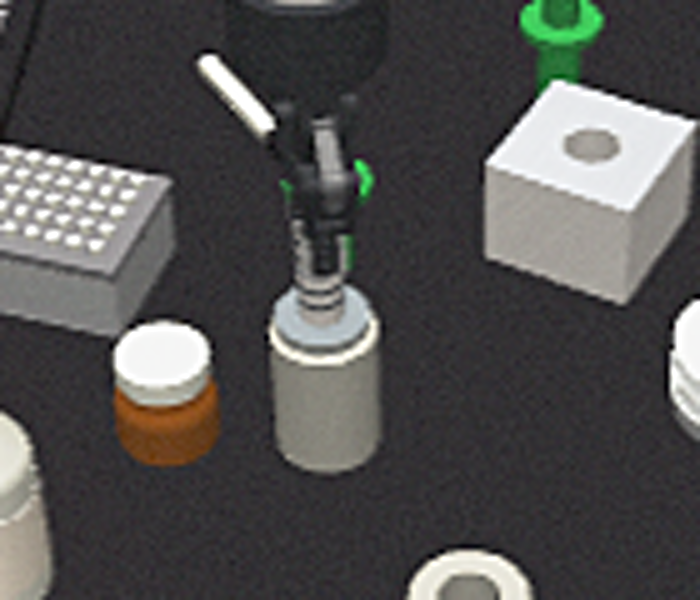

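The collar, at (320,315) in the crop, is about 2 mm above the rim. I'll go the last bit and open gently.

>>> move_arm(deltas=[15,1,0,0,0,0,0,15,1,0,0,0,0,0,15,0.5,0,0,0,0,0,15,0,0,0,0,0,0])

```text
t: 6.95
tcp_pos: [0.5764, -0.0594, 0.1038]
tool_rot: [0.402, 0.581, -0.402, 0.583]
force: [-0.1, 0.4, -2.0]
finger_gap: 0.267
```

>>> move_arm(deltas=[28,0,0,0,0,0,0,34,0,0,0,0,0,0,40,0,0,0,0,0,0,60,0,0,0,0,0,0,60,0,0,0,0,0,0,60,0,0,0,0,0,0])

```text
t: 7.55
tcp_pos: [0.5764, -0.0594, 0.1038]
tool_rot: [0.402, 0.581, -0.402, 0.582]
force: [0.5, 0.3, -1.3]
finger_gap: 0.701
```

```bash
python3 - <<'E'
from h import *
rel([.5755,-.059,.22]); level(); s=manip.sense();print(s['force'],s['finger_gap'])
S=snap('side','side6.png');X=world(S)
print('A',fitc(X,[.5755,-.0585],.028,.01,.07,.02))
cv2.imwrite('pics/side6c.png',cv2.resize(S['image'][...,::-1][130:250,240:380],None,fx=5,fy=5,interpolation=cv2.INTER_CUBIC))
E
```

```text
tcp [ 0.5764 -0.0594  0.1038] tool delta mm [-116.2   -0.5   -0.5] t 7.55
rotvec deg [ 0.    0.1  -0.11] zaxis [ 0.353 -0.936  0.002] xaxis [ 0.002 -0.001 -1.   ]
[ 0.51704575  0.33949949 -1.26327769] 0.7013100065422643
A (array([ 0.5754, -0.0592]), 337)
```

View pics/side6c.png

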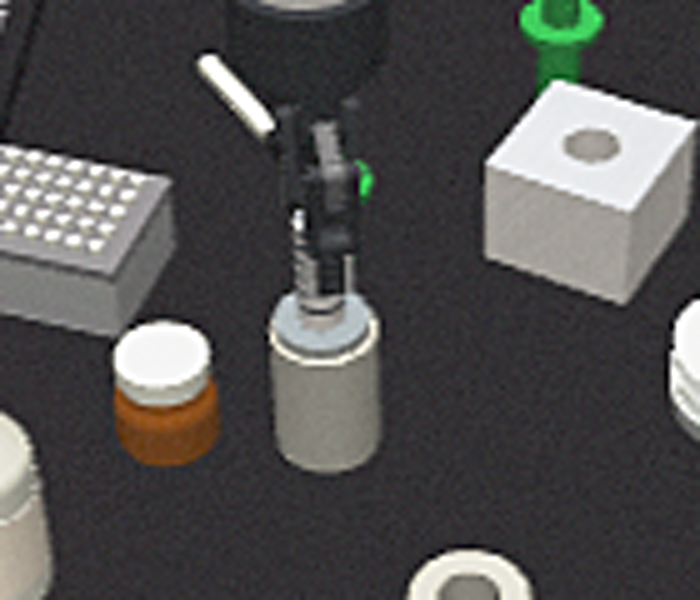

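The collar now lies on the rim, at (320,322) in the crop. I'll go up and over to the narrow sleeve.

>>> move_arm(deltas=[60,-10,0,0,0,0,0,60,-30,0,0,0,0,0,60,-40,0,0,0,0,0,85,-30,0,0,0,0,0,85,0,-6,-30,0,0,0,85,0,-8,-45,0,0,0,85,0,-8,-45,0,0,0,85,0,-8,-45,0,0,0,85,20,-6,-29,0,0,0,85,20,0,0,0,0,0])

```text
t: 8.6
tcp_pos: [0.4714, 0.1125, 0.1742]
tool_rot: [0.401, 0.582, -0.4, 0.583]
force: [-0.2, -0.0, -0.1]
finger_gap: 0.993
```

>>> move_arm(deltas=[85,30,0,0,0,0,0,85,20,0,0,0,0,0,85,0,0,0,0,0,0])

```text
t: 8.9
tcp_pos: [0.4723, 0.1095, 0.1218]
tool_rot: [0.401, 0.582, -0.403, 0.581]
force: [-0.7, 0.7, 0.1]
finger_gap: 0.999
```

```bash
python3 - <<'E'
from h import *
rel([.4745,.109,.038]); level(); s=manip.sense();print(s['force'],s['finger_gap'],s['q'].round(2))
S=snap('top','top7.png');X=world(S)
from math import pi
P=X[(np.hypot(X[...,0]-.5757,X[...,1]+.0587)<.03)]
t=P[P[:,2]>.145];print('gauge top',len(t),np.median(t,0),t[:,:2].mean(0));c=P[(P[:,2]>.083)&(P[:,2]<.094)];print('collar top',len(c),np.median(c[:,2]),cv2.minEnclosingCircle((c[:,:2]*1000).astype('f4')))
S=snap('wrist','w7.png')
S=snap('side','side7.png');X=world(S);print(fitc(X,[.4745,.109],.028,.01,.07,.02))
for lo,hi in((.092,.115),(.125,.15)):print('handle',fitc(X,[.5757,-.0587],.012,lo,hi,0,.02))
E
```

```text
tcp [0.4723 0.1095 0.1218] tool delta mm [83.8  2.1  1.3] t 8.9
rotvec deg [ 0.   -0.    0.17] zaxis [ 0.353 -0.936 -0.   ] xaxis [-0.003 -0.001 -1.   ]
[-0.70109869  0.7318321   0.11448559] 0.9988941252746554 [-0.    0.48  1.86 -0.    0.81  1.21]
gauge top 89 [ 0.57602817 -0.05918318  0.15328861] [ 0.57599949 -0.05843396]
collar top 233 0.08755699415834706 ((575.029296875, -57.22505569458008), 26.45934295654297)
(array([0.4743, 0.1087]), 362)
handle (array([ 0.5759, -0.0597]), 64)
handle (array([ 0.5758, -0.0595]), 69)
```

View pics/w7.png

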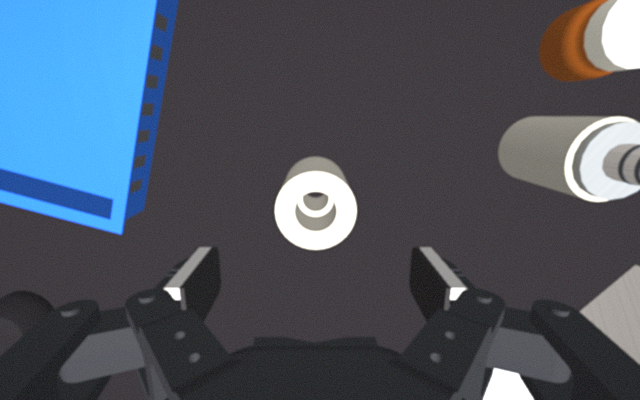

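View pics/side7.png

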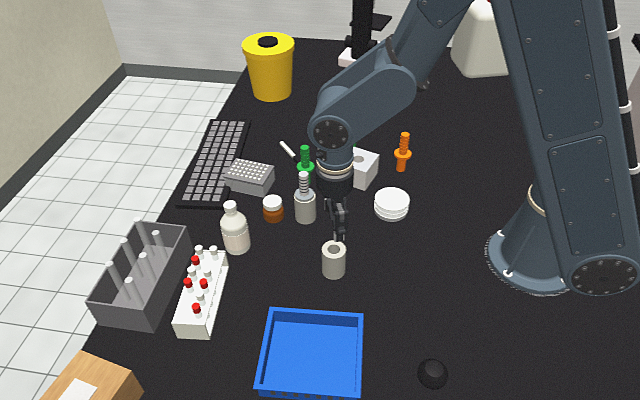

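The wrist view shows the shelf and small hole inside this sleeve at (316,205), so it is the narrow one. The gauge collar top reads 87.6 mm against 88 expected, so it is home. I'll go down and grip.

>>> move_arm(deltas=[85,10,1.8,1.2,0,0,0.1,85,25,0,0,0,0,0,85,25,0,0,0,0,0,85,18,0,0,0,0,0,85,5,0,0,0,0,0,85,0,0,0,0,0,0,45,0,0,0,0,0,0,45,0,0,0,0,0,0,45,0,0,0,0,0,0,45,0,0,0,0,0,0], force=35)

```text
t: 10.05
tcp_pos: [0.4776, 0.109, 0.0417]
tool_rot: [0.403, 0.58, -0.401, 0.584]
force: [0.3, 0.5, 5.5]
finger_gap: 0.638
```

>>> move_arm(deltas=[45,0,0,0,0,0,0,45,0,0,0,0,0,0,45,0,0,0,0,0,0])

```text
t: 10.35
tcp_pos: [0.4776, 0.109, 0.0417]
tool_rot: [0.403, 0.58, -0.401, 0.584]
force: [-1.2, 0.3, 5.5]
finger_gap: 0.638
```

>>> move_arm(deltas=[45,-10,0,0,0,0,0,45,-30,0,0,0,0,0,45,-40,0,0,0,0,0,45,-30,0,0,0,0,0,45,0,0,0,0,0,0])

```text
t: 10.85
tcp_pos: [0.4792, 0.109, 0.1548]
tool_rot: [0.405, 0.577, -0.399, 0.586]
force: [0.6, -0.9, -1.3]
finger_gap: 0.638
```

```bash
python3 - <<'E'
from h import *
s=manip.sense();print(s['force'],s['finger_gap'],s['q'].round(2))
S=snap('side','side8.png');X=world(S);b=S['image'].astype(int)
p=s['tcp_pos'];print('B',fitc(X,p[:2],.028,.115,.16,0.018))
S=snap('top','top8.png');X=world(S);b=S['image'].astype(int);m=(b[...,2]>150)&(b[...,0]<100)&(X[...,1]>.2)
f=X[m&(X[...,2]>-.005)&(X[...,2]<.012)];print('floor',cv2.minAreaRect((f[:,:2]*1000).astype('f4')),np.median(f[:,2]))
r=X[m&(X[...,2]>.04)];print('rim',cv2.minAreaRect((r[:,:2]*1000).astype('f4')))
rel([.488,.345,.15]);level()
E
```

```text
[ 0.59861583 -0.90540737 -1.32739736] 0.6378316292827396 [-0.    0.42  1.83 -0.    0.88  1.21]
B (array([0.4764, 0.1083]), 332)
floor ((484.9122619628906, 358.5280456542969), (212.30007934570312, 195.5495147705078), 3.8637535572052) 0.0033252927729279895
rim ((485.167724609375, 345.75762939453125), (201.88055419921875, 184.22323608398438), 4.082740306854248)
tcp [0.4762 0.1089 0.1513] tool delta mm [   1.2   94.4 -216.7] t 10.95
rotvec deg [ 0.    0.14 -0.3 ] zaxis [ 0.353 -0.936  0.002] xaxis [ 0.006 -0.    -1.   ]
```

View pics/side8.png

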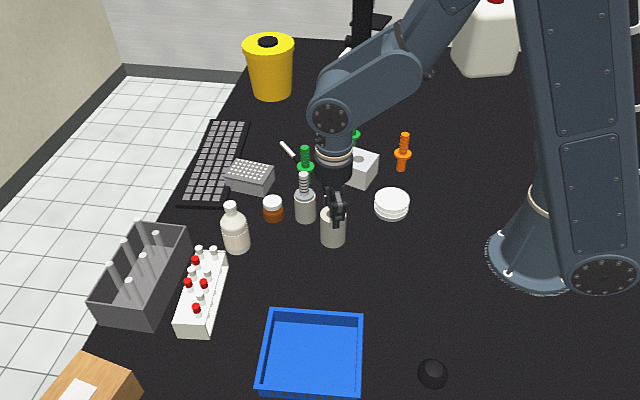

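The sleeve is held upright at (333,228) in the side view. The basket centre is (0.485,0.346). Carrying over.

>>> move_arm(deltas=[45,0,7,-16,0,0,0,45,0,15,-34,0,0,-0.1,45,0,17,-40,0,0,-0.1,45,0,17,-40,0,0,-0.1,45,0,17,-40,0,0,0,45,0,14,-31,0,0,0,45,0,7,-16,0,0,0,45,0,0,0,0,0,0])

```text
t: 11.75
tcp_pos: [0.4865, 0.3465, 0.1483]
tool_rot: [0.4, 0.582, -0.403, 0.582]
force: [0.1, 0.1, -1.5]
finger_gap: 0.636
```

```bash
python3 - <<'E'
from h import *
rel([.486,.345,.046]);level()
E
```

```text
tcp [0.4865 0.3465 0.1483] tool delta mm [102.3  -0.5   1.1] t 11.75
rotvec deg [-0.    0.11  0.24] zaxis [ 0.356 -0.935  0.002] xaxis [-0.003 -0.003 -1.   ]
```

>>> move_arm(deltas=[45,15,0,0,0,0,0,45,30,0,0,0,0,0,45,25,0,0,0,0,0,45,15,0,0,0,0,0,45,8,0,0,0,0,0,45,3,0,0,0,0,0,45,2,0,0,0,0,0,45,0,0,0,0,0,0])

```text
t: 12.55
tcp_pos: [0.4879, 0.3447, 0.0525]
tool_rot: [0.402, 0.581, -0.403, 0.582]
force: [-0.5, -0.6, -2.1]
finger_gap: 0.639
```

```bash
python3 - <<'E'
from h import *
rel([.486,.345,.0457]);level();print(manip.sense()['force'])
E
```

```text
tcp [0.4879 0.3447 0.0525] tool delta mm [ 6.8 -1.6 -0.9] t 12.55
rotvec deg [-0.    0.1   0.05] zaxis [ 0.353 -0.936  0.002] xaxis [-0.    -0.002 -1.   ]
[-0.51587187 -0.6016272  -2.09887114]
```

>>> move_arm(deltas=[45,2,0,0,0,0,0,45,2,0,0,0,0,0,45,1.5,0,0,0,0,0,45,1,0,0,0,0,0,45,0,0,0,0,0,0])

```text
t: 13.05
tcp_pos: [0.4876, 0.3451, 0.0459]
tool_rot: [0.401, 0.581, -0.403, 0.582]
force: [-0.4, -0.0, 1.8]
finger_gap: 0.634
```

Contact: the vertical force went from -2.1 to +1.8 N at the expected height. Releasing and rising.

>>> move_arm(deltas=[58,0,0,0,0,0,0,64,0,0,0,0,0,0,74,0,0,0,0,0,0,74,0,0,0,0,0,0,74,0,0,0,0,0,0,74,-10,0,0,0,0,0,74,-30,0,0,0,0,0,74,-40,0,0,0,0,0,74,-40,0,0,0,0,0,74,-30,0,0,0,0,0])

```text
t: 14.05
tcp_pos: [0.4883, 0.3456, 0.1989]
tool_rot: [0.402, 0.581, -0.402, 0.582]
force: [0.7, 0.0, -0.0]
finger_gap: 0.865
```

>>> move_arm(deltas=[74,0,-20,0,0,0,0,74,0,-40,0,0,0,0,74,0,-40,0,0,0,0,74,0,0,0,0,0,0,74,0,0,0,0,0,0])

```text
t: 14.55
tcp_pos: [0.3936, 0.3099, 0.1966]
tool_rot: [0.402, 0.581, -0.402, 0.582]
force: [-0.1, 1.1, 0.7]
finger_gap: 0.867
```

```bash
python3 - <<'E'
from h import *
s=manip.sense();print(s['tcp_pos'],s['force'],s['t'])
for n in('side','top'):
    S=snap(n,n+'9.png');X=world(S)
    print(n,'B lo/hi',fitc(X,[.485,.345],.028,.015,.04,.015,.04),fitc(X,[.485,.345],.028,.05,.08,.02,.04),'A',fitc(X,[.5757,-.0587],.028,.01,.07,.02))
    P=X[np.hypot(X[...,0]-.485,X[...,1]-.345)<.03];print('rim z',np.median(P[P[:,2]>.07][:,2]))
    for lo,hi in((.092,.115),(.125,.15)):print('handle',fitc(X,[.5757,-.0587],.012,lo,hi,0,.02))
    P=X[np.hypot(X[...,0]-.5757,X[...,1]+.0587)<.03];c=P[(P[:,2]>.083)&(P[:,2]<.094)];print('collar top',np.median(c[:,2]))
E
```

```text
[0.39359563 0.30991961 0.19659426] [-0.14776459  1.12722573  0.6754006 ] 14.55
side B lo/hi (array([0.4841, 0.3447]), 155) (array([0.4841, 0.3447]), 206) A (array([ 0.5754, -0.0593]), 340)
rim z 0.08430319576106675
handle (array([ 0.5757, -0.0595]), 70)
handle (array([ 0.5757, -0.0597]), 70)
collar top 0.08885901859876257
top B lo/hi (array([0.4849, 0.3456]), 53) (array([0.4849, 0.3457]), 89) A (array([ 0.5759, -0.0585]), 41)
rim z 0.08306379543334563
handle (None, 11)
handle (array([ 0.5762, -0.0583]), 19)
collar top 0.08715798983863961
```

View pics/side9.png

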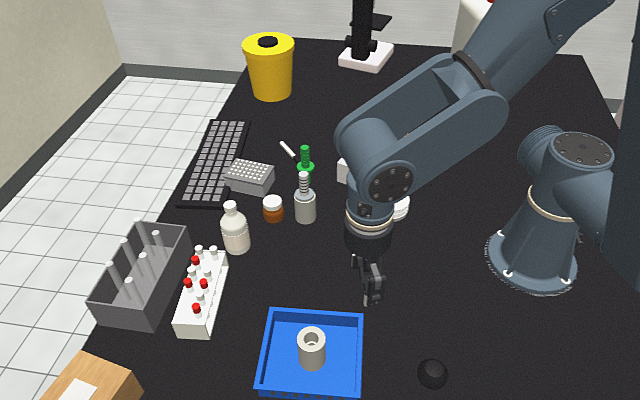

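View pics/top9.png

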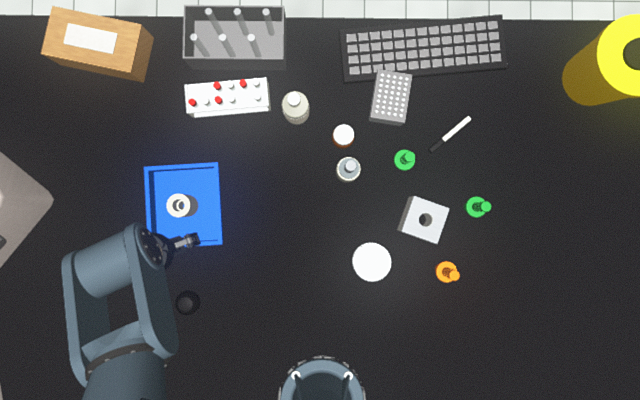

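The narrow sleeve stands upright mid-basket, at (312,348) in the side view and (178,205) in the top view. The gauge is home in the other sleeve at (348,169) in the top view, and the bystanders have not moved.

```bash
python3 -c "
from station import job
print(job.sign_off())"
```

```text
the job is handed in; nothing more can be done
None
```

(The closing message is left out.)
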